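Load the reagent carrier for the analyzer

ROBOT

A 6-joint arm with a two-finger parallel gripper is mounted at the origin on the work surface. World frame = base frame: x ahead of the robot, y to its left, z up, the work surface at z = 0. Lengths are in m, angles in rad, forces in N, time in s.
With the tool pointing down it reaches from about 0.3 to 0.875 m from the base axis. Payload 6.4 kg.
Tool frame: the origin (TCP) lies at the very end of the fingers, on their centre line; the grasp point (between the pads) lies 19 mm behind it; z points along the fingers, y is the line along which they close (so a half turn about z gives the same grasp; the last joint's range is limited). The gripper opens to 85 mm and grips with 20 to 120 N. Pads are 22 mm wide; open, the fingers measure 114 mm over their backs; the gripper's body (76 mm by 85 mm) begins 54 mm behind the grasp point. The pads swing forward as they close: fully open they stand 13 mm farther back than shut.
Start: joints at [0.959, 0.181, 1.607, -0, 1.354, -0.206], TCP at [0.227, 0.528, 0.231] pointing down, gripper open.
Joint ranges: [-2.99, 2.99], [-0.89, 2.07], [0.3, 2.58], [-1.14, 4.28], [0, 2.63], [-3.12, 3.12]. Speed limits (rad/s): [2.57, 2.57, 3.01, 3.14, 3.14, 3.14].

INTERFACE

Orientations are given as a unit quaternion [w, x, y, z].
In Python, from bench import * gives the robot as it stands. The module is installed in compiled form; this text tells all that it offers.
- The arm moves only by the tool arm_command, never from a script. Its arguments are lists of equal length, an entry for each row: "dp": the shift along the tool's x, y, z in units of 0.25 m (1.0 is 0.25 m), a list of three; "turn": the turn, a rotation vector about the tool's x, y, z in units of 30 degrees (1.0 is 30 degrees), a list of three; "jaw": the opening, from 0 (shut) to 1 (fully open). A call has 1 to 5 rows; each row is the pose to reach, as a shift and turn from the pose commanded when the call began, along the tool's axes at that moment; what a row does not reach only later rows make up. A row lasts 1/8 s, in which the tool goes at most 62.5 mm and 10.7 degrees, less where a joint would pass 70% of its speed; a pose out of reach is approached as far as the arm can. A call with a number of a shift or a turn outside -1 to 1 is refused whole. A call with a gripper value outside its range is refused whole. The fingers move at their own pace and stop on an object; the grip force is fixed at half the most. Time passes only in rows, so rows that repeat a pose let the fingers close. It gives the time, the measured TCP pose, the force, the opening and the grip force at its end, in the units of the state.
- get_obs(): the state, without advancing time (a new reading comes with each control period).
- camera(name): name is "scene" or "top"; returns the picture (420x560x3 uint8, blue, green, red); there is no depth.
- get_calibration(name): a dict with "camera_matrix" (3x3 intrinsics, pixels), "R" (3x3) and "t" (3): a world point X has camera coordinates R X + t. Camera axes: x right, y down, z forward; pixel columns grow to the right and rows downward; lengths in m; the calibration is good to about 2 mm. A picture is of the moment at which its call begins. get_calibration takes no time and is no camera call.
- hand_in(): hands the job in; it is judged then, once.
The state is a dict: "time_s": time; "q": joint angles; "dq": joint speeds; "joint_efforts": joint torques, N m; "eef_pos": TCP position; "eef_rot": TCP orientation; "wrist_force": force on the tool from outside, world axes, zero at the start; "torque": the same for the moment, N m; "opening": opening from 0.0 (shut) to 1.0 (fully open); "grasp_force": force on a finger pad.
Only numpy, scipy, OpenCV 4.12 (cv2) and the standard library are available. Lean on these libraries where they do the work, as an engineer would, in place of code of your own. Each camera call takes 0.05 s, during which the arm holds its last target. There are 200 camera calls.

TASK

Load the analyzer's reagent carrier: stand each of the four white bottles in the carrier cup that has the colour of its cap, all the way down on the cup's floor. Set them down rather than dropping them in, keep every bottle upright all the time, and leave the two brown bottles, which belong to another kit, standing where they are.

Things in the scene. Friction and masses are not known exactly. Their poses are not given: they have to be found in the camera images.
- bottle_red: loose round reagent bottle of the kit: white plastic body 42 mm diameter with a paper label, red ribbed screw cap 29 mm diameter; 88 mm tall in all, cap from 64 to 88 mm above the foot, shoulder from 52 to 62 mm, 55 to 120 g. Origin: centre of the underside, z up along the bottle. It stands on a 3 mm thick grey-blue bench mat, at least 65 mm from centre to centre from the next bottle
- bottle_yellow: loose round reagent bottle of the kit: white plastic body 42 mm diameter with a paper label, yellow ribbed screw cap 29 mm diameter; 88 mm tall in all, cap from 64 to 88 mm above the foot, shoulder from 52 to 62 mm, 55 to 120 g. Origin: centre of the underside, z up along the bottle. It stands on a 3 mm thick grey-blue bench mat, at least 65 mm from centre to centre from the next bottle
- bottle_blue: loose round reagent bottle of the kit: white plastic body 42 mm diameter with a paper label, blue ribbed screw cap 29 mm diameter; 88 mm tall in all, cap from 64 to 88 mm above the foot, shoulder from 52 to 62 mm, 55 to 120 g. Origin: centre of the underside, z up along the bottle. It stands on a 3 mm thick grey-blue bench mat, at least 65 mm from centre to centre from the next bottle
- bottle_green: loose round reagent bottle of the kit: white plastic body 42 mm diameter with a paper label, green ribbed screw cap 29 mm diameter; 88 mm tall in all, cap from 64 to 88 mm above the foot, shoulder from 52 to 62 mm, 55 to 120 g. Origin: centre of the underside, z up along the bottle. It stands on a 3 mm thick grey-blue bench mat, at least 65 mm from centre to centre from the next bottle
- brown_red: look-alike from another kit: same shape and size as the white bottles and the same red cap, but the body is dark brown with a tan label. Loose; stands among the white ones on the mat. Origin: centre of the underside, z up. It stays where it is
- brown_blue: look-alike from another kit: same shape and size as the white bottles and the same blue cap, but the body is dark brown with a tan label. Loose; stands among the white ones on the mat. Origin: centre of the underside, z up. It stays where it is
- cup_red: red open cup for the red-capped bottle: 30 mm tall, floor 4 mm thick, inside diameter 53 mm at the floor, 64 mm at the mouth, wall 2.5 mm. Origin: centre of its underside, z up. Fixed. One of four cups, 78 mm centre to centre in a square, standing in the fixed light grey carrier tray (176 mm square, rim 22 mm high, flat grips on two sides); the colours' corners vary
- cup_yellow: yellow open cup for the yellow-capped bottle: 30 mm tall, floor 4 mm thick, inside diameter 53 mm at the floor, 64 mm at the mouth, wall 2.5 mm. Origin: centre of its underside, z up. Fixed. One of four cups, 78 mm centre to centre in a square, standing in the fixed light grey carrier tray (176 mm square, rim 22 mm high, flat grips on two sides); the colours' corners vary
- cup_blue: blue open cup for the blue-capped bottle: 30 mm tall, floor 4 mm thick, inside diameter 53 mm at the floor, 64 mm at the mouth, wall 2.5 mm. Origin: centre of its underside, z up. Fixed. One of four cups, 78 mm centre to centre in a square, standing in the fixed light grey carrier tray (176 mm square, rim 22 mm high, flat grips on two sides); the colours' corners vary
- cup_green: green open cup for the green-capped bottle: 30 mm tall, floor 4 mm thick, inside diameter 53 mm at the floor, 64 mm at the mouth, wall 2.5 mm. Origin: centre of its underside, z up. Fixed. One of four cups, 78 mm centre to centre in a square, standing in the fixed light grey carrier tray (176 mm square, rim 22 mm high, flat grips on two sides); the colours' corners vary
Things that resemble listed ones, but are neither listed nor needed, are in the scene too. Several things have the shape of the cup_yellow; the one meant has the colours described above. Of the things that look like the cup_green, take the one that is farthest to the robot's right at the start.

How it is judged:
By the outcome, as a careful person would: the job done as asked, in the order asked, and still so for the second after the job is handed in, with the robot touching nothing.
It also fails if it takes over 102 s, if anything falls off the work surface, if the arm or the gripper's body presses on something with over 40 N, if the wrist force passes 120 N, or if a joint passes its speed limit or range.

## Working session

There is one attempt and no reset: what is moved stays moved. The work goes in short steps, Python scripts to look and compute and a tool call to move; the robot and the scene stay as the last step left them, time stands still between calls to the robot, and variables do not carry over. Pictures are saved under pics/ and viewed, at most 14 in all, crops included, and the job is handed in when it is done.

Besides the shell and the picture viewer there is one more tool, called after ">>>" as name(argument=value, ...) on one line, values as JSON. arm_command: Moves the arm, as the interface text tells. Its arguments: {"type":"object","properties":{"dp":{"type":"array"},"turn":{"type":"array"},"jaw":{"type":"array"}},"required":["dp","turn","jaw"]}

```bash
mkdir -p pics; python3 - <<'E'
from bench import *
import cv2,numpy as np
for n in("scene","top"):
    im=camera(n); cv2.imwrite(f"pics/{n}0.png",im); c=get_calibration(n); print(n,np.round(c["camera_matrix"],1).tolist(),np.round(c["R"],3).tolist(),np.round(c["t"],3).tolist())
o=get_obs(); print(o["time_s"],o["eef_pos"],o["eef_rot"],o["opening"])
E
```

```text
scene [[500.7, 0.0, 279.1], [0.0, 500.7, 212.1], [0.0, 0.0, 1.0]] [[0.832, 0.555, -0.01], [0.361, -0.555, -0.749], [-0.421, 0.62, -0.662]] [-0.361, -0.133, 1.349]
top [[467.1, 0.0, 270.0], [0.0, 467.1, 212.5], [0.0, 0.0, 1.0]] [[0.024, -1.0, -0.003], [-0.987, -0.024, -0.158], [0.158, 0.007, -0.987]] [0.0, 0.476, 0.852]
0.1 [0.22667756 0.52788237 0.23046074] [-3.13775545e-04  2.01512015e-01  9.79485714e-01 -7.38699459e-04] 1.0014010193865472
```

View pics/scene0.png

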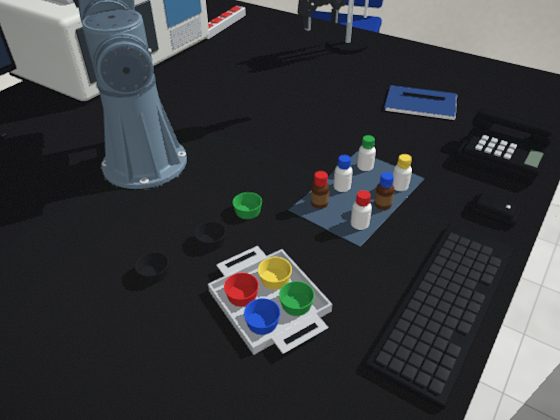

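View pics/top0.png

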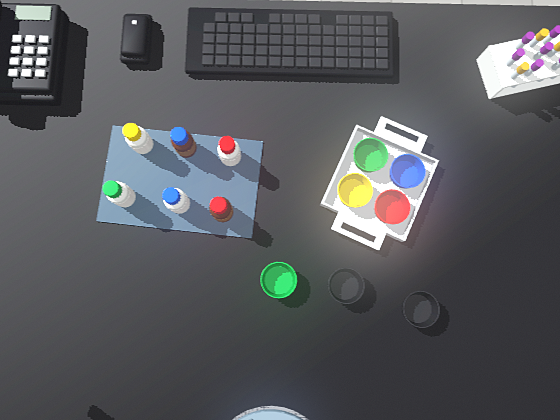

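The top view shows six bottles on the mat and the tray cups at green (371,155), blue (407,170), yellow (355,190) and red (392,207). The green cup at (278,281) and the two dark cups are decoys. The white bottles have their caps at yellow (131,131), red (227,145), green (112,188) and blue (172,196).

```bash
cat > h.py <<'E'
from bench import *
import cv2,numpy as np
H={"red":[(0,6),(174,180)],"yellow":[(20,34)],"green":[(50,80)],"blue":[(105,125)]}
def blobs(im,col,amin=60):
    hsv=cv2.cvtColor(im,cv2.COLOR_BGR2HSV); m=0
    for a,b in H[col]: m=m|cv2.inRange(hsv,(a,150,70),(b,255,255))
    m=cv2.morphologyEx(m,cv2.MORPH_CLOSE,np.ones((3,3)))
    out=[]
    for c in cv2.findContours(m,cv2.RETR_EXTERNAL,cv2.CHAIN_APPROX_NONE)[0]:
        if cv2.contourArea(c)<amin: continue
        h=cv2.convexHull(c); M=cv2.moments(h)
        out.append((M["m10"]/M["m00"],M["m01"]/M["m00"],M["m00"],cv2.boundingRect(h)))
    return out
def P(n):
    c=get_calibration(n); return c["camera_matrix"]@np.c_[c["R"],np.reshape(c["t"],(3,1))]
def tri(a,b):  # a in scene, b in top
    X=cv2.triangulatePoints(P("scene"),P("top"),np.array(a,float).reshape(2,1),np.array(b,float).reshape(2,1)).ravel()
    X=X[:3]/X[3]; r=[]
    for n,p in(("scene",a),("top",b)):
        u=P(n)@np.r_[X,1]; r.append(np.hypot(*(u[:2]/u[2]-p)))
    return X,max(r)
def plane(n,p,z):
    c=get_calibration(n); d=c["R"].T@np.linalg.solve(c["camera_matrix"],[*p,1]); o=-c["R"].T@c["t"]
    return o+d*(z-o[2])/d[2]
E
python3 - <<'E'
from h import *
S,T=cv2.imread("pics/scene0.png"),cv2.imread("pics/top0.png")
for c in H:
    s,t=blobs(S,c),blobs(T,c)
    for b in t: 
        print(c,"T",np.round(b[:3],1),b[3])
        for a in s:
            X,r=tri(a[:2],b[:2])
            if r<3 and -.01<X[2]<.12: print("   S",np.round(a[:3],1),a[3],np.round(X,4),"err",round(r,2))
E
```

```text
red T [218.2 204.9 218. ] (210, 197, 17, 17)
   S [320.4 178.  182. ] (314, 170, 14, 17) [0.4797 0.1059 0.0811] err 0.22
red T [399.3 211.2 366. ] (385, 194, 25, 30)
red T [226.8 144.4 202.5] (219, 136, 16, 18)
   S [363.  197.9 171. ] (356, 191, 15, 15) [0.5942 0.0947 0.0811] err 0.06
yellow T [354.6 189.7 880.5] (338, 173, 34, 34)
   S [274.4 272.1 776.5] (259, 257, 32, 32) [ 0.5252 -0.1519  0.0262] err 0.5
yellow T [131.7 131.4 228. ] (123, 123, 18, 18)
   S [404.2 160.5 157. ] (397, 154, 15, 14) [0.6148 0.2728 0.0829] err 0.02
yellow T [541.7  34.   86.5] (536, 29, 13, 12)
green T [ 278.3  279.6 1035. ] (260, 262, 37, 37)
   S [247.1 204.6 618. ] (232, 192, 30, 27) [ 0.3489 -0.0072  0.0202] err 0.31
green T [111.8 188.9 223. ] (103, 181, 19, 17)
   S [367.9 141.3 131. ] (362, 135, 13, 14) [0.5048 0.3012 0.0826] err 0.04
blue T [170.8 195.5 215.5] (162, 187, 18, 18)
   S [343.8 161.1 153.5] (337, 154, 14, 15) [0.4946 0.1925 0.0829] err 0.33
blue T [418.1 172.3 219.5] (412, 157, 13, 30)
blue T [178.8 135.3 226.5] (170, 127, 18, 18)
   S [386.2 179.3 163.5] (380, 172, 14, 16) [0.6092 0.1845 0.0809] err 0.37
```

```bash
python3 - <<'E'
from h import *
S,T=cv2.imread("pics/scene0.png"),cv2.imread("pics/top0.png")
H={"red":[(0,10),(168,180)],"yellow":[(15,36)],"green":[(45,85)],"blue":[(100,130)]}
def big(im,col,roi):
    x,y,w,h=roi; hsv=cv2.cvtColor(im[y:y+h,x:x+w],cv2.COLOR_BGR2HSV); m=0
    for a,b in H[col]: m=m|cv2.inRange(hsv,(a,110,35),(b,255,255))
    c=[k for k in cv2.findContours(m,cv2.RETR_EXTERNAL,cv2.CHAIN_APPROX_NONE)[0] if len(k)>15]
    hl=cv2.convexHull(max(c,key=cv2.contourArea))
    M=cv2.moments(hl); return (x+M["m10"]/M["m00"],y+M["m01"]/M["m00"]),np.array(cv2.boundingRect(hl))+[x,y,0,0],M["m00"]
for c in H:
    a=big(S,c,(200,245,140,110)); b=big(T,c,(320,120,120,130))
    X,r=tri(a[0],b[0])
    # mouth: triangulate top-of-bbox of rim via ellipse: centre at rim plane from top view
    print(c,np.round(a[0],1),a[1],np.round(b[0],1),b[1],np.round(X,4),round(r,2),np.round(plane("top",b[0],.03),4))
# tray rim corners pixel help
cv2.imwrite("pics/crop1.png",np.hstack([cv2.resize(S[240:360,200:340],None,fx=2.8,fy=2.8),cv2.resize(T[120:240,310:450],None,fx=2.8,fy=2.8)]))
E
```

```text
red [241.1 288.5] [224 273  35  34] [391.9 206.5] [375 189  35  35] [ 0.4942 -0.2236  0.0264] 0.26 [ 0.4939 -0.2224  0.03  ]
yellow [274.5 272. ] [258 257  34  32] [354.7 189.8] [338 173  35  34] [ 0.5252 -0.152   0.0265] 0.4 [ 0.5251 -0.1509  0.03  ]
green [296.1 297.4] [279 281  35  35] [370.3 154.1] [354 138  34  33] [ 0.5972 -0.1832  0.027 ] 0.58 [ 0.5973 -0.1818  0.03  ]
blue [261.9 315.5] [244 298  37  37] [407.2 170.6] [390 154  36  34] [ 0.566  -0.2545  0.0268] 0.28 [ 0.5656 -0.2533  0.03  ]
```

View pics/crop1.png

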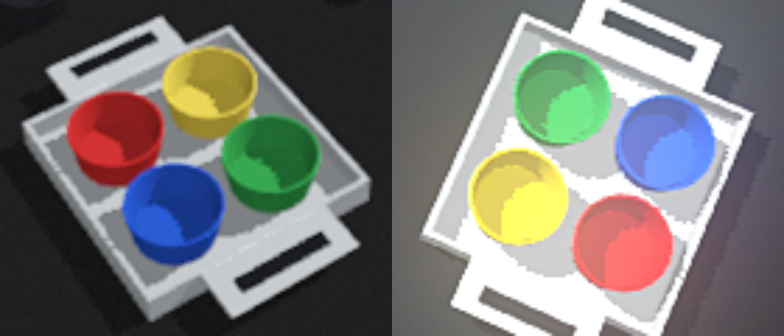

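The crop shows all four cups clear and standing 78 mm apart, matching the spec. The triangulated bottles agree with the expected heights to within about 3 mm. I start with the green bottle and turn the tool parallel to the world axes on the way.

>>> arm_command(dp=[[-0.69,-0.2,0],[-0.69,-0.2,0],[-0.69,-0.2,0],[-0.69,-0.2,0]], turn=[[0,0,-0.775],[0,0,-0.775],[0,0,-0.775],[0,0,-0.775]], jaw=[0.8,0.75,0.75,0.75])

```text
time_s: 0.6
eef_pos: [0.3685, 0.4116, 0.2309]
eef_rot: [0.0, 0.003, 1.0, -0.001]
wrist_force: [1.1, -0.2, -0.2]
opening: 0.753
grasp_force: 0.0
```

>>> arm_command(dp=[[-0.55,-0.45,0.2],[-0.55,-0.45,0.32],[-0.55,-0.45,0.32],[-0.55,-0.45,0.32],[-0.55,-0.45,0.32]], turn=[[0,0,0],[0,0,0],[0,0,0],[0,0,0],[0,0,0]], jaw=[0.75,0.75,0.75,0.75,0.75])

```text
time_s: 1.23
eef_pos: [0.5025, 0.3022, 0.1508]
eef_rot: [-0.001, 0.0, 1.0, 0.0]
wrist_force: [-0.4, -1.0, 0.2]
opening: 0.755
grasp_force: 0.0
```

>>> arm_command(dp=[[-0.01,-0.004,0.15],[-0.01,-0.004,0.3],[-0.01,-0.004,0.343],[-0.01,-0.004,0.343]], turn=[[0,0,0],[0,0,0],[0,0,0],[0,0,0]], jaw=[0.75,0.75,0.75,0.75])

```text
time_s: 1.72
eef_pos: [0.5051, 0.302, 0.0661]
eef_rot: [-0.0, -0.001, 1.0, 0.0]
wrist_force: [0.4, -0.5, 0.6]
opening: 0.75
grasp_force: 0.0
```

```bash
python3 - <<'E'
from h import *
a=camera("scene");b=camera("top");cv2.imwrite("pics/g1.png",np.hstack([cv2.resize(a[80:240,290:430],None,fx=2.8,fy=2.8),cv2.resize(b[120:280,60:200],None,fx=2.8,fy=2.8)]))
E
```

```text
(no output)
```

View pics/g1.png

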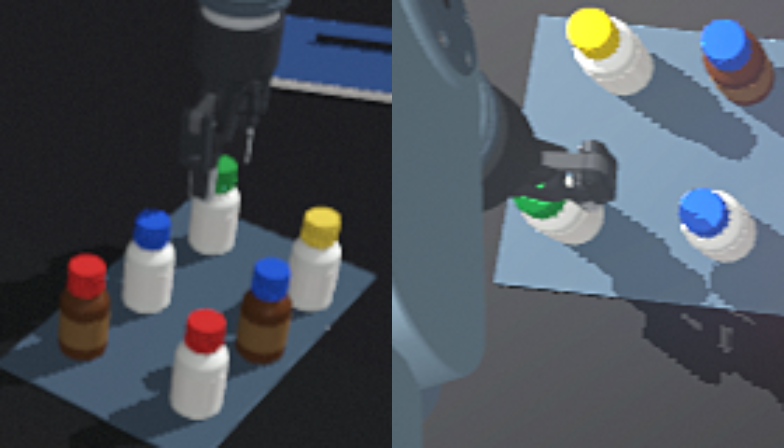

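The scene picture shows the open fingers straddling the green cap, with the other bottles untouched. I close the jaws.

>>> arm_command(dp=[[0,0,0],[0,0,0],[0,0,0],[0,0,0],[0,0,0]], turn=[[0,0,0],[0,0,0],[0,0,0],[0,0,0],[0,0,0]], jaw=[0.5,0.3,0.2,0.2,0.2])

```text
time_s: 2.45
eef_pos: [0.5066, 0.3012, 0.0669]
eef_rot: [0.001, 0.0, 1.0, 0.0]
wrist_force: [-0.3, 0.7, 6.6]
opening: 0.323
grasp_force: 58.8
```

>>> arm_command(dp=[[0,0,-0.06],[0,0,-0.2],[0,0,-0.35],[0,0,-0.5],[0,0,-0.5]], turn=[[0,0,0],[0,0,0],[0,0,0],[0,0,0],[0,0,0]], jaw=[0.2,0.2,0.2,0.2,0.2])

```text
time_s: 3.08
eef_pos: [0.5079, 0.3015, 0.1951]
eef_rot: [0.004, 0.0, 1.0, 0.001]
wrist_force: [0.3, 0.1, -1.0]
opening: 0.317
grasp_force: 59.2
```

>>> arm_command(dp=[[-0.03,-0.1,0],[-0.08,-0.28,0],[-0.12,-0.5,0],[-0.16,-0.73,0],[-0.18,-0.97,0]], turn=[[0,0,0],[0,0,0],[0,0,0],[0,0,0],[0,0,0]], jaw=[0.2,0.2,0.2,0.2,0.2])

```text
time_s: 3.7
eef_pos: [0.5501, 0.0566, 0.1896]
eef_rot: [-0.001, -0.0, 1.0, 0.0]
wrist_force: [0.6, -0.1, -0.9]
opening: 0.315
grasp_force: 59.2
```

>>> arm_command(dp=[[-0.06,-0.24,0],[-0.1,-0.48,0],[-0.14,-0.7,0],[-0.17,-0.87,0],[-0.18,-0.97,0]], turn=[[0,0,0],[0,0,0],[0,0,0],[0,0,0],[0,0,0]], jaw=[0.2,0.2,0.2,0.2,0.2])

```text
time_s: 4.32
eef_pos: [0.595, -0.1861, 0.1893]
eef_rot: [-0.001, 0.001, 1.0, 0.0]
wrist_force: [0.4, 0.7, -0.9]
opening: 0.316
grasp_force: 59.3
```

>>> arm_command(dp=[[0,0,0.1],[0,0,0.16],[0,0,0.16]], turn=[[0,0,0],[0,0,0],[0,0,0]], jaw=[0.2,0.2,0.2])

```text
time_s: 4.7
eef_pos: [0.5944, -0.1827, 0.1485]
eef_rot: [-0.002, -0.0, 1.0, 0.001]
wrist_force: [0.5, 0.3, -2.0]
opening: 0.317
grasp_force: 59.3
```

```bash
python3 - <<'E'
from h import *
a=camera("scene");b=camera("top");cv2.imwrite("pics/g2.png",np.hstack([cv2.resize(a[180:340,210:350],None,fx=2.8,fy=2.8),cv2.resize(b[70:230,300:440],None,fx=2.8,fy=2.8)]))
o=get_obs();print(np.round(o["eef_pos"],4),o["eef_rot"],o["wrist_force"])
E
```

```text
[ 0.5959 -0.1835  0.1508] [ 5.86759361e-06 -5.30878027e-04  9.99999858e-01  4.32056877e-05] [ 0.21681523 -0.33547372 -0.44649348]
```

View pics/g2.png

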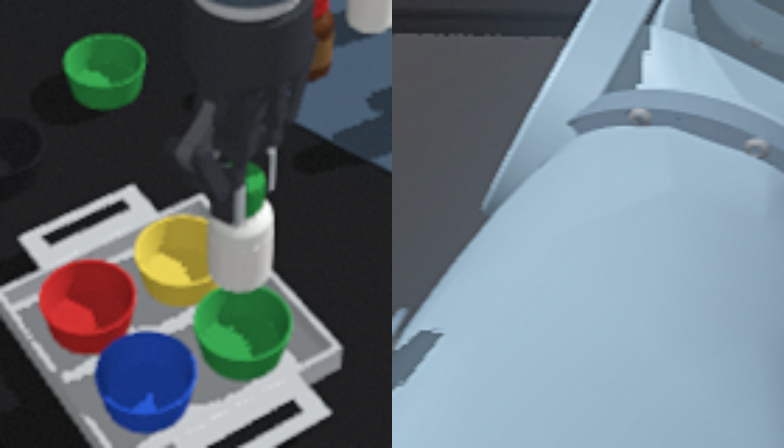

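The bottle hangs upright above the green cup. I descend to near the floor and then creep down until contact.

>>> arm_command(dp=[[-0.01,0,0.08],[-0.01,0,0.16],[-0.01,0,0.22],[-0.01,0,0.26],[-0.01,0,0.26]], turn=[[0,0,0],[0,0,0],[0,0,0],[0,0,0],[0,0,0]], jaw=[0.2,0.2,0.2,0.2,0.2])

```text
time_s: 5.42
eef_pos: [0.5975, -0.1839, 0.0843]
eef_rot: [-0.001, 0.0, 1.0, 0.001]
wrist_force: [-0.9, -0.2, -0.5]
opening: 0.318
grasp_force: 59.3
```

>>> arm_command(dp=[[0,0,0.01],[0,0,0.02],[0,0,0.026],[0,0,0.03]], turn=[[0,0,0],[0,0,0],[0,0,0],[0,0,0]], jaw=[0.2,0.2,0.2,0.2])

```text
time_s: 5.92
eef_pos: [0.5983, -0.1843, 0.0781]
eef_rot: [0.0, 0.0, 1.0, -0.0]
wrist_force: [0.1, 0.9, -0.8]
opening: 0.318
grasp_force: 59.3
```

>>> arm_command(dp=[[0,0,0.006],[0,0,0.011],[0,0,0.016],[0,0,0.016]], turn=[[0,0,0],[0,0,0],[0,0,0],[0,0,0]], jaw=[0.2,0.2,0.2,0.2])

```text
time_s: 6.42
eef_pos: [0.5981, -0.1842, 0.0738]
eef_rot: [-0.0, -0.0, 1.0, 0.0]
wrist_force: [-0.2, -0.5, -1.2]
opening: 0.321
grasp_force: 59.3
```

>>> arm_command(dp=[[0,0,0.004],[0,0,0.008],[0,0,0.008]], turn=[[0,0,0],[0,0,0],[0,0,0]], jaw=[0.2,0.2,0.2])

```text
time_s: 6.8
eef_pos: [0.5982, -0.1842, 0.072]
eef_rot: [-0.0, 0.0, 1.0, 0.0]
wrist_force: [0.0, -0.1, -1.0]
opening: 0.32
grasp_force: 59.3
```

Still no contact, so I keep creeping.

>>> arm_command(dp=[[0,0,0.004],[0,0,0.006],[0,0,0.006]], turn=[[0,0,0],[0,0,0],[0,0,0]], jaw=[0.2,0.2,0.2])

```text
time_s: 7.18
eef_pos: [0.5987, -0.1843, 0.0719]
eef_rot: [0.0, -0.0, 1.0, -0.0]
wrist_force: [-2.6, 2.0, 7.3]
opening: 0.316
grasp_force: 60.1
```

>>> arm_command(dp=[[0,0,0.003],[0,0,0.006],[0,0,0.006]], turn=[[0,0,0],[0,0,0],[0,0,0]], jaw=[0.2,0.2,0.2])

```text
time_s: 7.55
eef_pos: [0.5992, -0.1844, 0.0719]
eef_rot: [0.001, -0.0, 1.0, -0.0]
wrist_force: [-4.6, 3.6, 15.6]
opening: 0.319
grasp_force: 61.1
```

Contact came at TCP z of about 0.0715, which puts the foot at about 8 mm, the cup floor. I relieve the force, open, and rise.

>>> arm_command(dp=[[0,0,-0.007],[0,0,-0.008],[0,0,-0.008],[0,0,-0.008],[0,0,-0.008]], turn=[[0,0,0],[0,0,0],[0,0,0],[0,0,0],[0,0,0]], jaw=[0.2,0.3,0.4,0.6,0.65])

```text
time_s: 8.18
eef_pos: [0.598, -0.1842, 0.0706]
eef_rot: [-0.0, 0.0, 1.0, 0.0]
wrist_force: [-0.3, -0.0, -0.1]
opening: 0.655
grasp_force: 0.0
```

>>> arm_command(dp=[[0,0,-0.04],[0,0,-0.2],[0,0,-0.4],[0,0,-0.45]], turn=[[0,0,0],[0,0,0],[0,0,0],[0,0,0]], jaw=[0.7,0.7,0.7,0.7])

```text
time_s: 8.68
eef_pos: [0.6005, -0.1853, 0.1888]
eef_rot: [0.003, -0.0, 1.0, -0.002]
wrist_force: [0.7, -1.3, -0.8]
opening: 0.698
grasp_force: 0.0
```

>>> arm_command(dp=[[0.012,0.2,0],[0.012,0.45,0],[0.012,0.7,0],[0.012,0.85,0],[0.012,0.95,0]], turn=[[0,0,0],[0,0,0],[0,0,0],[0,0,0],[0,0,0]], jaw=[0.75,0.75,0.75,0.75,0.75])

```text
time_s: 9.3
eef_pos: [0.5946, 0.0555, 0.1833]
eef_rot: [-0.0, -0.001, 1.0, 0.0]
wrist_force: [0.2, -0.3, -0.2]
opening: 0.748
grasp_force: 0.0
```

>>> arm_command(dp=[[0,0.1,0.06],[0,0.166,0.14],[0,0.166,0.14],[0,0.166,0.14]], turn=[[0,0,0],[0,0,0],[0,0,0],[0,0,0]], jaw=[0.75,0.75,0.75,0.75])

```text
time_s: 9.8
eef_pos: [0.5953, 0.0941, 0.1484]
eef_rot: [-0.0, 0.0, 1.0, -0.0]
wrist_force: [1.4, 0.4, 0.4]
opening: 0.748
grasp_force: 0.0
```

```bash
python3 - <<'E'
from h import *
a=camera("scene");b=camera("top");cv2.imwrite("pics/g3.png",np.hstack([cv2.resize(a[140:350,200:410],None,fx=1.9,fy=1.9),cv2.resize(b[70:280,210:420],None,fx=1.9,fy=1.9)]))
for c in("red","yellow","blue"):
  print(c,[np.round(x[:3],1).tolist() for x in blobs(a,c)])
o=get_obs();print(np.round(o["eef_pos"],4),o["q"])
E
```

```text
red [[240.8, 288.4, 849.5], [363.0, 197.7, 174.5], [320.4, 178.0, 182.0]]
yellow [[274.2, 272.1, 779.0], [404.2, 160.4, 158.0]]
blue [[261.6, 315.7, 974.0], [386.2, 179.3, 163.5], [343.7, 161.0, 151.5], [426.2, 100.6, 1266.5]]
[0.5958 0.0938 0.1492] [-4.02613267e-02  3.24033442e-01  1.60556010e+00 -2.75574657e-04
  1.21095056e+00 -1.60990135e+00]
```

View pics/g3.png

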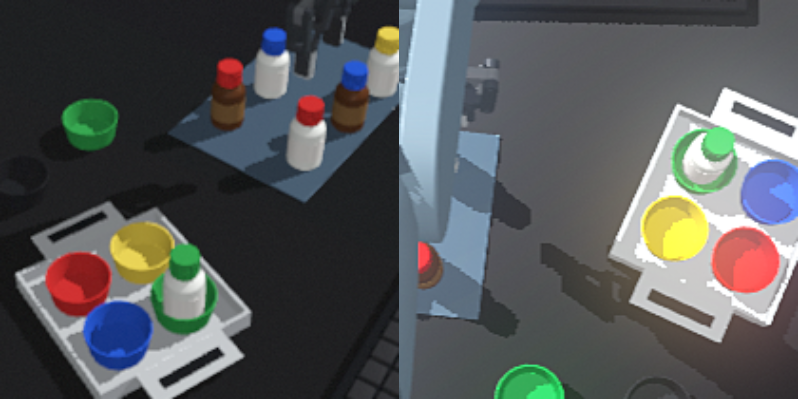

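Green stands upright in its cup, at scene crop (184,290). The gripper hovers over the white red-capped bottle, so I pick it.

>>> arm_command(dp=[[0,0.003,0.13],[0,0.003,0.27],[0,0.003,0.33],[0,0.003,0.33]], turn=[[0,0,0],[0,0,0],[0,0,0],[0,0,0]], jaw=[0.75,0.75,0.75,0.75])

```text
time_s: 10.4
eef_pos: [0.5948, 0.0951, 0.0655]
eef_rot: [-0.001, 0.0, 1.0, 0.0]
wrist_force: [0.3, 0.3, -0.3]
opening: 0.754
grasp_force: 0.0
```

>>> arm_command(dp=[[0,0,0],[0,0,0],[0,0,0],[0,0,0],[0,0,0]], turn=[[0,0,0],[0,0,0],[0,0,0],[0,0,0],[0,0,0]], jaw=[0.5,0.3,0.2,0.2,0.2])

```text
time_s: 11.02
eef_pos: [0.5966, 0.0954, 0.0679]
eef_rot: [0.002, -0.0, 1.0, -0.0]
wrist_force: [-0.1, -0.3, 5.8]
opening: 0.318
grasp_force: 58.8
```

>>> arm_command(dp=[[0,0,-0.06],[0,0,-0.2],[0,0,-0.35],[0,0,-0.5],[0,0,-0.5]], turn=[[0,0,0],[0,0,0],[0,0,0],[0,0,0],[0,0,0]], jaw=[0.2,0.2,0.2,0.2,0.2])

```text
time_s: 11.65
eef_pos: [0.5976, 0.0957, 0.196]
eef_rot: [0.004, -0.0, 1.0, -0.0]
wrist_force: [-0.5, 0.5, -0.8]
opening: 0.318
grasp_force: 59.1
```

>>> arm_command(dp=[[0.03,-0.1,0],[0.09,-0.28,0],[0.16,-0.5,0],[0.23,-0.72,0],[0.29,-0.92,0]], turn=[[0,0,0],[0,0,0],[0,0,0],[0,0,0],[0,0,0]], jaw=[0.2,0.2,0.2,0.2,0.2])

```text
time_s: 12.28
eef_pos: [0.5213, -0.1358, 0.1904]
eef_rot: [-0.001, 0.0, 1.0, 0.0]
wrist_force: [0.5, -0.6, -0.5]
opening: 0.316
grasp_force: 59.2
```

>>> arm_command(dp=[[0.05,-0.15,0],[0.09,-0.27,0],[0.11,-0.35,0],[0.11,-0.355,0.05],[0.11,-0.355,0.1]], turn=[[0,0,0],[0,0,0],[0,0,0],[0,0,0],[0,0,0]], jaw=[0.2,0.2,0.2,0.2,0.2])

```text
time_s: 12.9
eef_pos: [0.4951, -0.2221, 0.1647]
eef_rot: [-0.0, -0.0, 1.0, 0.001]
wrist_force: [0.1, 0.2, -0.9]
opening: 0.316
grasp_force: 59.2
```

>>> arm_command(dp=[[0,0,0.03],[0,0,0.06],[0,0,0.06]], turn=[[0,0,0],[0,0,0],[0,0,0]], jaw=[0.2,0.2,0.2])

```text
time_s: 13.28
eef_pos: [0.495, -0.2225, 0.1502]
eef_rot: [-0.001, -0.0, 1.0, 0.0]
wrist_force: [0.1, -0.6, -0.7]
opening: 0.316
grasp_force: 59.2
```

```bash
python3 - <<'E'
from h import *
a=camera("scene");cv2.imwrite("pics/g4.png",cv2.resize(a[180:350,190:350],None,fx=3,fy=3))
o=get_obs();print(np.round(o["eef_pos"],4))
E
```

```text
[ 0.4953 -0.2228  0.1508]
```

View pics/g4.png

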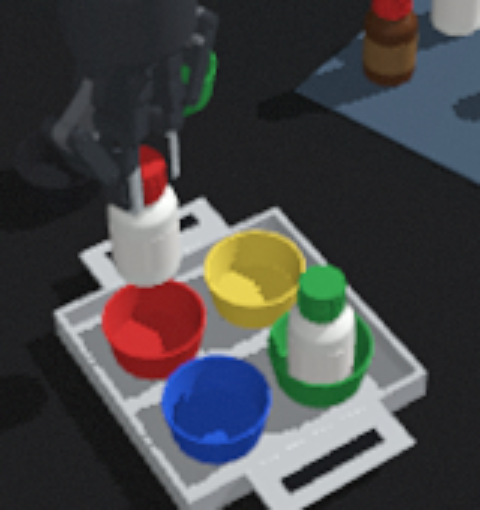

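The red-capped bottle hangs upright above the red cup, and green is still standing. I lower it.

>>> arm_command(dp=[[0,-0.004,0.08],[0,-0.004,0.17],[0,-0.004,0.25],[0,-0.004,0.29],[0,-0.004,0.295]], turn=[[0,0,0],[0,0,0],[0,0,0],[0,0,0],[0,0,0]], jaw=[0.2,0.2,0.2,0.2,0.2])

```text
time_s: 13.95
eef_pos: [0.4951, -0.2241, 0.0771]
eef_rot: [-0.0, 0.0, 1.0, 0.0]
wrist_force: [0.5, 0.1, -0.8]
opening: 0.318
grasp_force: 59.2
```

>>> arm_command(dp=[[0,0,0.004],[0,0,0.008],[0,0,0.012],[0,0,0.014],[0,0,0.014]], turn=[[0,0,0],[0,0,0],[0,0,0],[0,0,0],[0,0,0]], jaw=[0.2,0.2,0.2,0.2,0.2])

```text
time_s: 14.58
eef_pos: [0.4952, -0.2242, 0.0738]
eef_rot: [-0.0, 0.0, 1.0, 0.0]
wrist_force: [0.9, 0.4, -0.4]
opening: 0.318
grasp_force: 59.2
```

>>> arm_command(dp=[[0,0,0.004],[0,0,0.006],[0,0,0.006]], turn=[[0,0,0],[0,0,0],[0,0,0]], jaw=[0.2,0.2,0.2])

```text
time_s: 14.95
eef_pos: [0.4955, -0.2244, 0.0729]
eef_rot: [0.0, 0.0, 1.0, -0.0]
wrist_force: [-1.8, 0.5, 4.5]
opening: 0.315
grasp_force: 59.8
```

Contact at 0.0729 puts the foot on the floor. I release and rise.

>>> arm_command(dp=[[0,0,0],[0,0,0],[0,0,0],[0,0,0],[0,0,0]], turn=[[0,0,0],[0,0,0],[0,0,0],[0,0,0],[0,0,0]], jaw=[0.25,0.35,0.45,0.6,0.65])

```text
time_s: 15.58
eef_pos: [0.4951, -0.2242, 0.0722]
eef_rot: [-0.0, 0.0, 1.0, 0.0]
wrist_force: [0.4, -1.1, -0.7]
opening: 0.651
grasp_force: 0.0
```

>>> arm_command(dp=[[0,0,-0.04],[0,0,-0.2],[0,0,-0.4],[0,0,-0.45],[0,0,-0.45]], turn=[[0,0,0],[0,0,0],[0,0,0],[0,0,0],[0,0,0]], jaw=[0.7,0.7,0.7,0.7,0.7])

```text
time_s: 16.2
eef_pos: [0.4957, -0.2246, 0.186]
eef_rot: [0.001, -0.0, 1.0, -0.001]
wrist_force: [0.5, 0.0, -0.4]
opening: 0.703
grasp_force: 0.0
```

>>> arm_command(dp=[[0,0.2,0],[0,0.45,0],[0,0.7,0],[0,0.9,0],[0,1.0,0]], turn=[[0,0,0],[0,0,0],[0,0,0],[0,0,0],[0,0,0]], jaw=[0.75,0.75,0.75,0.75,0.75])

```text
time_s: 16.82
eef_pos: [0.4934, 0.0285, 0.1827]
eef_rot: [-0.002, -0.001, 1.0, 0.001]
wrist_force: [0.6, -0.4, -0.4]
opening: 0.749
grasp_force: 0.0
```

>>> arm_command(dp=[[0,0.2,0],[0,0.4,0],[0,0.58,0],[0,0.667,0.1],[0,0.667,0.14]], turn=[[0,0,0],[0,0,0],[0,0,0],[0,0,0],[0,0,0]], jaw=[0.75,0.75,0.75,0.75,0.75])

```text
time_s: 17.45
eef_pos: [0.4927, 0.1935, 0.1465]
eef_rot: [-0.003, -0.001, 1.0, -0.0]
wrist_force: [0.2, -0.2, -0.6]
opening: 0.749
grasp_force: 0.0
```

```bash
python3 - <<'E'
from h import *
a=camera("scene");cv2.imwrite("pics/g5.png",cv2.resize(a[100:350,200:450],None,fx=2.2,fy=2.2))
for c in("red","yellow","blue","green"):
  print(c,[np.round(x[:3],1).tolist() for x in blobs(a,c)])
o=get_obs();print(np.round(o["eef_pos"],4))
E
```

```text
red [[241.1, 289.6, 778.5], [238.1, 268.1, 232.5], [320.3, 178.0, 179.0], [223.2, 15.3, 159.5]]
yellow [[274.3, 272.1, 773.5], [404.2, 160.4, 158.0]]
blue [[261.6, 315.6, 972.0], [386.2, 179.3, 163.5], [343.8, 161.1, 153.5], [420.4, 100.0, 1538.5], [314.9, 15.1, 81.0]]
green [[296.1, 298.6, 801.5], [297.0, 277.1, 222.0], [247.1, 204.7, 604.5]]
[0.4926 0.1924 0.1458]
```

View pics/g5.png

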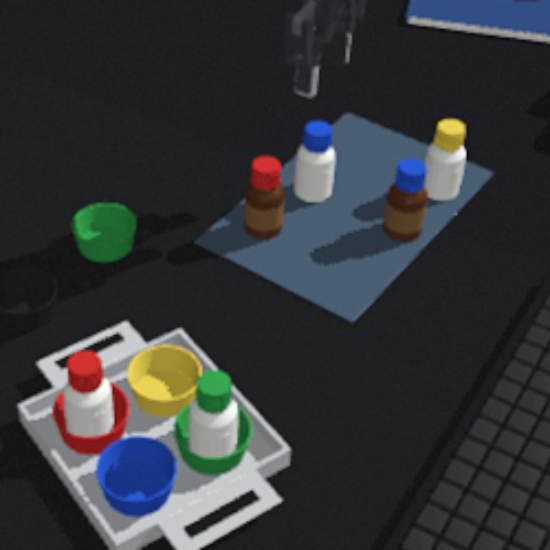

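Red and green stand upright in their cups, the browns are unmoved, and the gripper is above the white blue-capped bottle. I descend.

>>> arm_command(dp=[[-0.008,0,0.13],[-0.008,0,0.26],[-0.008,0,0.325],[-0.008,0,0.325]], turn=[[0,0,0],[0,0,0],[0,0,0],[0,0,0]], jaw=[0.75,0.75,0.75,0.75])

```text
time_s: 18.0
eef_pos: [0.4964, 0.1917, 0.0675]
eef_rot: [-0.001, 0.001, 1.0, -0.0]
wrist_force: [-0.7, 0.1, -0.2]
opening: 0.747
grasp_force: 0.0
```

>>> arm_command(dp=[[0,0,0.004],[0,0,0.004],[0,0,0.004],[0,0,0.004],[0,0,0.004]], turn=[[0,0,0],[0,0,0],[0,0,0],[0,0,0],[0,0,0]], jaw=[0.5,0.3,0.2,0.2,0.2])

```text
time_s: 18.62
eef_pos: [0.4986, 0.1927, 0.0691]
eef_rot: [0.002, -0.0, 1.0, 0.0]
wrist_force: [-0.5, -0.7, 6.1]
opening: 0.319
grasp_force: 59.3
```

>>> arm_command(dp=[[0,0,-0.06],[0,0,-0.2],[0,0,-0.35],[0,0,-0.5],[0,0,-0.5]], turn=[[0,0,0],[0,0,0],[0,0,0],[0,0,0],[0,0,0]], jaw=[0.2,0.2,0.2,0.2,0.2])

```text
time_s: 19.25
eef_pos: [0.4993, 0.193, 0.1968]
eef_rot: [0.004, -0.0, 1.0, 0.001]
wrist_force: [0.1, 0.2, -0.7]
opening: 0.315
grasp_force: 59.1
```

>>> arm_command(dp=[[-0.02,-0.1,0],[-0.05,-0.28,0],[-0.09,-0.5,0],[-0.12,-0.73,0],[-0.15,-0.95,0]], turn=[[0,0,0],[0,0,0],[0,0,0],[0,0,0],[0,0,0]], jaw=[0.2,0.2,0.2,0.2,0.2])

```text
time_s: 19.88
eef_pos: [0.5339, -0.0464, 0.1916]
eef_rot: [-0.001, -0.0, 1.0, 0.0]
wrist_force: [0.9, -0.1, -0.3]
opening: 0.319
grasp_force: 59.2
```

>>> arm_command(dp=[[-0.04,-0.22,0],[-0.08,-0.44,0],[-0.11,-0.64,0],[-0.13,-0.78,0],[-0.136,-0.836,0]], turn=[[0,0,0],[0,0,0],[0,0,0],[0,0,0],[0,0,0]], jaw=[0.2,0.2,0.2,0.2,0.2])

```text
time_s: 20.5
eef_pos: [0.5679, -0.2555, 0.1912]
eef_rot: [-0.001, 0.001, 1.0, 0.001]
wrist_force: [-0.2, -0.8, -1.4]
opening: 0.316
grasp_force: 59.3
```

>>> arm_command(dp=[[0,0,0.06],[0,0,0.14],[0,0,0.16],[0,0,0.16]], turn=[[0,0,0],[0,0,0],[0,0,0],[0,0,0]], jaw=[0.2,0.2,0.2,0.2])

```text
time_s: 21.0
eef_pos: [0.5684, -0.2527, 0.1516]
eef_rot: [-0.001, -0.001, 1.0, 0.001]
wrist_force: [-0.2, -0.1, -1.1]
opening: 0.315
grasp_force: 59.3
```

```bash
python3 - <<'E'
from h import *
a=camera("scene");cv2.imwrite("pics/g6.png",cv2.resize(a[180:350,190:350],None,fx=3,fy=3))
o=get_obs();print(np.round(o["eef_pos"],4))
E
```

```text
[ 0.5688 -0.2532  0.1525]
```

View pics/g6.png

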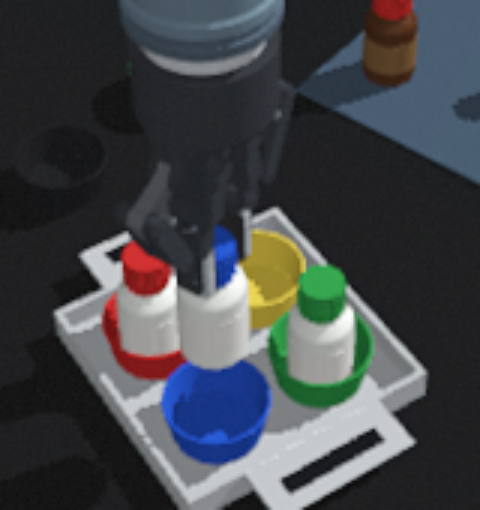

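The blue-capped bottle is upright above the blue cup. I lower it.

>>> arm_command(dp=[[0,-0.004,0.08],[0,-0.004,0.17],[0,-0.004,0.25],[0,-0.004,0.29],[0,-0.004,0.296]], turn=[[0,0,0],[0,0,0],[0,0,0],[0,0,0],[0,0,0]], jaw=[0.2,0.2,0.2,0.2,0.2])

```text
time_s: 21.68
eef_pos: [0.5683, -0.2547, 0.0775]
eef_rot: [-0.001, 0.0, 1.0, 0.0]
wrist_force: [-0.2, -0.2, -1.4]
opening: 0.314
grasp_force: 59.3
```

>>> arm_command(dp=[[0,0,0.004],[0,0,0.008],[0,0,0.012],[0,0,0.014],[0,0,0.014]], turn=[[0,0,0],[0,0,0],[0,0,0],[0,0,0],[0,0,0]], jaw=[0.2,0.2,0.2,0.2,0.2])

```text
time_s: 22.3
eef_pos: [0.5687, -0.255, 0.0751]
eef_rot: [0.0, -0.0, 1.0, -0.0]
wrist_force: [-0.1, -0.2, -0.9]
opening: 0.318
grasp_force: 59.3
```

>>> arm_command(dp=[[0,0,0.004],[0,0,0.006],[0,0,0.006]], turn=[[0,0,0],[0,0,0],[0,0,0]], jaw=[0.2,0.2,0.2])

```text
time_s: 22.68
eef_pos: [0.569, -0.2551, 0.0741]
eef_rot: [0.0, -0.0, 1.0, -0.0]
wrist_force: [-1.1, 0.8, 5.7]
opening: 0.317
grasp_force: 59.7
```

Contact at 0.0741 puts the foot on the floor. I release and rise.

>>> arm_command(dp=[[0,0,0],[0,0,0],[0,0,0],[0,0,0],[0,0,0]], turn=[[0,0,0],[0,0,0],[0,0,0],[0,0,0],[0,0,0]], jaw=[0.25,0.35,0.45,0.6,0.65])

```text
time_s: 23.3
eef_pos: [0.5686, -0.2549, 0.0733]
eef_rot: [-0.0, 0.0, 1.0, 0.0]
wrist_force: [-0.0, -0.3, 0.0]
opening: 0.656
grasp_force: 0.0
```

>>> arm_command(dp=[[0,0,-0.04],[0,0,-0.2],[0,0,-0.4],[0,0,-0.45],[0,0,-0.45]], turn=[[0,0,0],[0,0,0],[0,0,0],[0,0,0],[0,0,0]], jaw=[0.7,0.7,0.7,0.7,0.7])

```text
time_s: 23.92
eef_pos: [0.5693, -0.2554, 0.1876]
eef_rot: [0.001, 0.0, 1.0, -0.001]
wrist_force: [0.1, -0.6, -0.5]
opening: 0.702
grasp_force: 0.0
```

>>> arm_command(dp=[[0,0.2,0],[-0.02,0.45,0],[-0.04,0.7,0],[-0.07,0.9,0],[-0.08,1.0,0]], turn=[[0,0,0],[0,0,0],[0,0,0],[0,0,0],[0,0,0]], jaw=[0.75,0.75,0.75,0.75,0.75])

```text
time_s: 24.55
eef_pos: [0.5874, -0.0019, 0.1838]
eef_rot: [-0.002, -0.001, 1.0, 0.001]
wrist_force: [-0.4, -0.3, 0.3]
opening: 0.749
grasp_force: 0.0
```

>>> arm_command(dp=[[-0.03,0.2,0],[-0.06,0.45,0],[-0.08,0.7,0],[-0.1,0.9,0],[-0.105,1.0,0]], turn=[[0,0,0],[0,0,0],[0,0,0],[0,0,0],[0,0,0]], jaw=[0.75,0.75,0.75,0.75,0.75])

```text
time_s: 25.18
eef_pos: [0.6133, 0.2478, 0.1834]
eef_rot: [-0.002, -0.001, 1.0, -0.0]
wrist_force: [-0.1, -0.2, -0.2]
opening: 0.748
grasp_force: 0.0
```

>>> arm_command(dp=[[0,0.06,0.03],[0,0.11,0.1],[0,0.11,0.15],[0,0.11,0.15]], turn=[[0,0,0],[0,0,0],[0,0,0],[0,0,0]], jaw=[0.75,0.75,0.75,0.75])

```text
time_s: 25.68
eef_pos: [0.6137, 0.2712, 0.1459]
eef_rot: [-0.002, 0.001, 1.0, -0.001]
wrist_force: [-0.1, 0.8, 0.1]
opening: 0.749
grasp_force: 0.0
```

```bash
python3 - <<'E'
from h import *
a=camera("scene");cv2.imwrite("pics/g7.png",cv2.resize(a[100:350,200:450],None,fx=2.2,fy=2.2))
for c in("red","yellow","blue","green"):
  print(c,[np.round(x[:3],1).tolist() for x in blobs(a,c)])
o=get_obs();print(np.round(o["eef_pos"],4))
E
```

```text
red [[236.4, 293.9, 417.5], [238.0, 268.1, 232.5], [320.3, 178.1, 179.0], [223.2, 15.3, 159.5]]
yellow [[274.3, 272.1, 775.0], [404.2, 160.5, 157.5]]
blue [[261.7, 316.5, 919.0], [260.5, 295.5, 249.0], [386.2, 179.3, 163.0], [441.4, 103.0, 572.5], [394.4, 97.0, 337.5], [366.5, 22.7, 371.5], [328.8, 16.6, 321.5]]
green [[296.1, 298.6, 801.0], [297.0, 277.1, 222.5], [247.1, 204.6, 615.0]]
[0.6146 0.2714 0.1473]
```

View pics/g7.png

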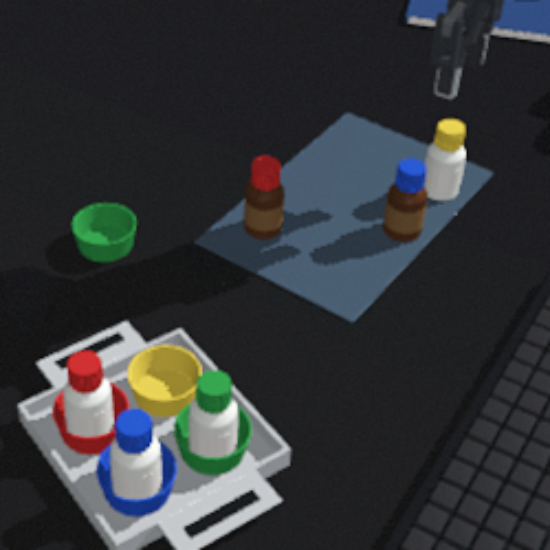

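Three bottles stand in their cups, the brown ones are unmoved, and the gripper is over the yellow-capped bottle.

>>> arm_command(dp=[[-0.002,0.005,0.13],[-0.002,0.005,0.26],[-0.002,0.005,0.33],[-0.002,0.005,0.33]], turn=[[0,0,0],[0,0,0],[0,0,0],[0,0,0]], jaw=[0.75,0.75,0.75,0.75])

```text
time_s: 26.22
eef_pos: [0.6149, 0.2731, 0.065]
eef_rot: [-0.001, 0.0, 1.0, -0.0]
wrist_force: [-0.3, 0.2, -0.9]
opening: 0.746
grasp_force: 0.0
```

>>> arm_command(dp=[[0,0,0],[0,0,0],[0,0,0],[0,0,0],[0,0,0]], turn=[[0,0,0],[0,0,0],[0,0,0],[0,0,0],[0,0,0]], jaw=[0.5,0.3,0.2,0.2,0.2])

```text
time_s: 26.85
eef_pos: [0.6169, 0.274, 0.0681]
eef_rot: [0.002, 0.0, 1.0, 0.0]
wrist_force: [-0.1, -1.0, 6.3]
opening: 0.316
grasp_force: 59.1
```

>>> arm_command(dp=[[0,0,-0.06],[0,0,-0.2],[0,0,-0.35],[0,0,-0.5],[0,0,-0.5]], turn=[[0,0,0],[0,0,0],[0,0,0],[0,0,0],[0,0,0]], jaw=[0.2,0.2,0.2,0.2,0.2])

```text
time_s: 27.48
eef_pos: [0.6177, 0.2746, 0.1962]
eef_rot: [0.004, -0.0, 1.0, 0.001]
wrist_force: [-0.3, 0.4, -1.2]
opening: 0.322
grasp_force: 59.1
```

>>> arm_command(dp=[[0.02,-0.1,0],[0.06,-0.28,0],[0.1,-0.5,0],[0.15,-0.73,0],[0.19,-0.95,0]], turn=[[0,0,0],[0,0,0],[0,0,0],[0,0,0],[0,0,0]], jaw=[0.2,0.2,0.2,0.2,0.2])

```text
time_s: 28.1
eef_pos: [0.5665, 0.0348, 0.19]
eef_rot: [-0.001, -0.0, 1.0, 0.0]
wrist_force: [0.9, 0.3, -1.3]
opening: 0.314
grasp_force: 59.3
```

>>> arm_command(dp=[[0.05,-0.22,0],[0.09,-0.42,0],[0.13,-0.6,0],[0.16,-0.71,0],[0.168,-0.75,0]], turn=[[0,0,0],[0,0,0],[0,0,0],[0,0,0],[0,0,0]], jaw=[0.2,0.2,0.2,0.2,0.2])

```text
time_s: 28.72
eef_pos: [0.525, -0.1523, 0.1902]
eef_rot: [-0.001, 0.001, 1.0, 0.0]
wrist_force: [-0.7, -1.4, -1.4]
opening: 0.316
grasp_force: 59.2
```

>>> arm_command(dp=[[0,0,0.06],[0,0,0.14],[0,0,0.16],[0,0,0.16]], turn=[[0,0,0],[0,0,0],[0,0,0],[0,0,0]], jaw=[0.2,0.2,0.2,0.2])

```text
time_s: 29.22
eef_pos: [0.5258, -0.15, 0.1503]
eef_rot: [-0.001, -0.001, 1.0, 0.0]
wrist_force: [-0.4, 0.9, -1.3]
opening: 0.318
grasp_force: 59.2
```

```bash
python3 - <<'E'
from h import *
a=camera("scene");cv2.imwrite("pics/g8.png",cv2.resize(a[180:350,190:350],None,fx=3,fy=3))
o=get_obs();print(np.round(o["eef_pos"],4))
E
```

```text
[ 0.5262 -0.1505  0.151 ]
```

View pics/g8.png

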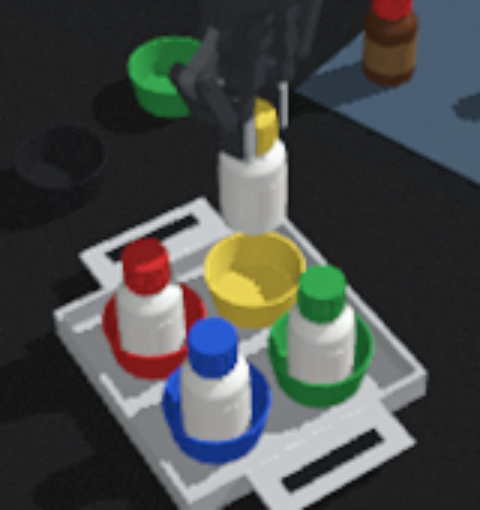

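The yellow-capped bottle is upright above its cup, with no neighbour in the fingers' way. I lower it.

>>> arm_command(dp=[[0,-0.003,0.08],[0,-0.003,0.17],[0,-0.003,0.25],[0,-0.003,0.29],[0,-0.003,0.295]], turn=[[0,0,0],[0,0,0],[0,0,0],[0,0,0],[0,0,0]], jaw=[0.2,0.2,0.2,0.2,0.2])

```text
time_s: 29.9
eef_pos: [0.526, -0.1518, 0.0773]
eef_rot: [-0.0, -0.0, 1.0, 0.0]
wrist_force: [0.0, 0.1, -0.2]
opening: 0.314
grasp_force: 59.2
```

>>> arm_command(dp=[[0,0,0.004],[0,0,0.008],[0,0,0.012],[0,0,0.014],[0,0,0.014]], turn=[[0,0,0],[0,0,0],[0,0,0],[0,0,0],[0,0,0]], jaw=[0.2,0.2,0.2,0.2,0.2])

```text
time_s: 30.52
eef_pos: [0.526, -0.152, 0.0738]
eef_rot: [0.0, 0.0, 1.0, -0.0]
wrist_force: [0.1, 1.1, -0.4]
opening: 0.318
grasp_force: 59.2
```

>>> arm_command(dp=[[0,0,0.004],[0,0,0.006],[0,0,0.006]], turn=[[0,0,0],[0,0,0],[0,0,0]], jaw=[0.2,0.2,0.2])

```text
time_s: 30.9
eef_pos: [0.5264, -0.1521, 0.0731]
eef_rot: [0.0, -0.0, 1.0, -0.0]
wrist_force: [-2.4, 0.7, 5.4]
opening: 0.316
grasp_force: 60.0
```

Contact. I release, rise, move aside and look.

>>> arm_command(dp=[[0,0,0],[0,0,0],[0,0,0],[0,0,0],[0,0,0]], turn=[[0,0,0],[0,0,0],[0,0,0],[0,0,0],[0,0,0]], jaw=[0.25,0.35,0.45,0.6,0.65])

```text
time_s: 31.52
eef_pos: [0.5259, -0.1519, 0.0722]
eef_rot: [-0.0, -0.0, 1.0, 0.0]
wrist_force: [-0.1, -0.1, 0.0]
opening: 0.648
grasp_force: 0.0
```

>>> arm_command(dp=[[0,0,-0.04],[0,0,-0.2],[0,0,-0.4],[0,0,-0.55],[0,0,-0.6]], turn=[[0,0,0],[0,0,0],[0,0,0],[0,0,0],[0,0,0]], jaw=[0.7,0.7,0.7,0.7,0.7])

```text
time_s: 32.15
eef_pos: [0.5274, -0.1526, 0.2259]
eef_rot: [0.002, -0.0, 1.0, -0.001]
wrist_force: [0.1, -0.8, 0.4]
opening: 0.699
grasp_force: 0.0
```

>>> arm_command(dp=[[0.1,0.2,0],[0.2,0.4,0],[0.2,0.6,0],[0.2,0.7,0],[0.2,0.7,0]], turn=[[0,0,0],[0,0,0],[0,0,0],[0,0,0],[0,0,0]], jaw=[0.7,0.7,0.7,0.7,0.7])

```text
time_s: 32.78
eef_pos: [0.4752, 0.0246, 0.2215]
eef_rot: [-0.001, -0.002, 1.0, 0.0]
wrist_force: [0.3, -0.4, -0.6]
opening: 0.7
grasp_force: 0.0
```

```bash
python3 - <<'E'
from h import *
a=camera("scene");b=camera("top");cv2.imwrite("pics/g9.png",np.hstack([cv2.resize(a[160:360,200:400],None,fx=2,fy=2),cv2.resize(b[90:290,250:450],None,fx=2,fy=2)]))
S={}
for c in H:
  s,t=blobs(a,c,100),blobs(b,c,100)
  for y in t:
    for x in s:
      if x[2]<350 and y[2]<450:
        X,r=tri(x[:2],y[:2])
        if r<1.5 and 0<X[2]<.15: print(c,np.round(X,4),round(r,2))
E
```

```text
red [0.4797 0.1059 0.0812] 0.26
red [ 0.4936 -0.2252  0.0871] 0.78
yellow [ 0.526  -0.1523  0.0884] 1.22
blue [ 0.5667 -0.2544  0.0856] 1.01
```

View pics/g9.png

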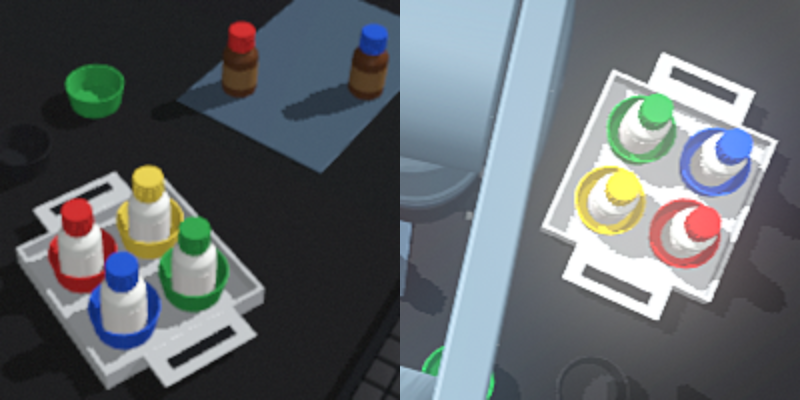

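All four white bottles stand upright in the matching cups. The measured caps sit about 5 mm above their height on the mat, which matches the cup floor. Both brown bottles are unmoved and the gripper is clear.

```bash
python3 -c "
from bench import *
print(hand_in())"
```

```text
the job is handed in; nothing more can be done
None
```

I placed all four white bottles upright on the floors of their matching cups, left both brown bottles standing where they were, and handed the job in after about 33 s of the allowed 102 s; no verdict came back.

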